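Swap the empties for the next round's specimen cases on the sloping rack

ROBOT

A 7-joint arm with a two-finger parallel gripper is mounted at the origin on the work surface. World frame = base frame: x ahead of the robot, y to its left, z up, the work surface at z = 0. Lengths are in mm, angles in rad, forces in N, time in s.
With the tool pointing down it reaches from about 400 to 850 mm from the base axis. Payload 10.4 kg.
Tool frame: the origin (TCP) lies between the finger pads; the fingertips stand 22 mm ahead of it and the grasp point (between the pads) lies 3 mm ahead of it; z points along the fingers, y is the direction in which the jaws open and shut (so a half turn about z gives the same grasp; the last joint's range is limited). The gripper opens to 87 mm and grips with 3 to 60 N. Pads are 19 mm wide; open, the fingers measure 117 mm over their backs; the gripper's body (75 mm by 190 mm) begins 51 mm behind the grasp point.
Start: joints at [-1.23, 0.332, -0.065, 1.46, 0.022, 1.35, -0.088], TCP at [222.381, 584.12, 244.576] pointing down, gripper open.
Joint ranges: [-2.6, 2.6], [-0.5, 2.12], [-1.47, 1.34], [0.16, 2.42], [-1.27, 4.41], [0.06, 2.06], [-2.6, 2.6]. Speed limits (rad/s): [2.22, 2.22, 2.79, 2.79, 3.14, 3.14, 3.14].

INTERFACE

Orientations are given as a unit quaternion [x, y, z, w].
In Python, from plant import manip, viewer, workorder, get_clock, get_joints, get_joint_velocities, get_effort, get_ee_pos, get_orientation, get_contact_force, get_ft_torque, get_width gives the robot as it stands. The module is installed in compiled form; this text tells all that it offers. Calls block until the motion is done:
- manip.goto(position, orientation): joint-space move of the TCP to a pose.
- manip.movel(position, vel=150, orientation=None, threshold=None): straight line of the TCP; orientation=None keeps the orientation; vel is the mean speed in mm/s. With threshold (N) it stops when the force on the tool has changed by that much, and returns True; else False.
- manip.goto_joints(angles): joint-space move.
- manip.set_gripper(opening, f_grip=None): opening from 0.0 (shut) to 1.0 (fully open); f_grip is the grip in N (None keeps the last); returns when the fingers have stopped.
- manip.pause(seconds).
- manip.ik(position, orientation): joint angles nearest the present ones, or None.
- viewer.get_image(name): name is "scene" or "top" or "wrist"; returns the picture (480x640x3 uint8, red, green, blue); there is no depth.
- viewer.calibration(name): a dict with "fx", "fy", "cx", "cy" (pixels), "xyz" and "orientation" of the camera in the world; the wrist camera has in their place "tool_from_camera" (4x4, takes a point from camera to tool coordinates, whose origin is the TCP and whose axes are the flange's). Camera axes: x right, y down, z forward; pixel columns grow to the right and rows downward; lengths in mm; the calibration is good to about 2 mm. The wrist camera is an equidistant fisheye: a pixel r from the principal point sees the ray r / f radians off the axis. A picture is of the moment at which its call begins: read the wrist's pose just before it. calibration takes no time and is no camera call.
A pose or a line that the arm cannot do raises manip.IKError and nothing moves.
- workorder.close_job(): hands the job in, once; it reports no verdict.
Readings, each from a call of its own:
- get_clock(): time.
- get_joints(): joint angles.
- get_joint_velocities(): joint speeds.
- get_effort(): joint torques, N m.
- get_ee_pos(): TCP position.
- get_orientation(): TCP orientation.
- get_contact_force(): force on the tool from outside, world axes, zero at the start.
- get_ft_torque(): the same for the moment, N m.
- get_width(): opening from 0.0 (shut) to 1.0 (fully open).
Only numpy, scipy, OpenCV 4.12 (cv2) and the standard library are available. Lean on these libraries where they do the work, as an engineer would, in place of code of your own. Each camera call takes 0.05 s, during which the arm holds its last target.

TASK

Get the sloping rack ready for the next round. Pull the drawer open, put the grey empty cases left on the rack away in it, upright on its floor, and lay each coloured case from the drawer flat on the rack's slope, lengthways between the wire dividers, in the compartment with the tab of its own colour. When all that is done push the drawer fully shut, and leave the stamp, the tape dispenser and the mug where they stand.

Things in the scene. Friction and masses are not known exactly. Their poses are not given: they have to be found in the camera images.
- unit_drawer0 (a joint): how far the drawer is pulled out of the drawer unit: 0 m shut, 0.170 m fully out. It slides straight out towards the robot (the unit's own -x), with about 2.5 N of rubbing, and stays where it is left
- unit: desktop drawer unit, teal painted steel with a cream drawer front, fixed to the table, 220 deep x 350 wide x 120 mm high, to the left or right of the rack; origin on the table under its centre, +x to its back, +y to its left side seen from the robot. The shut drawer front is flush with its -x side, 110 mm from the origin
- unit_drawer0_handle (a point): middle of the drawer's black bar handle: a level round bar 11 mm thick, 120 mm long along the unit's y, 40 mm in front of the drawer front and 94 mm above the table (the front's top edge is at 108 mm); moves with the drawer
- drawer_in (a point): centre of the drawer's inner floor, 22 mm above the table; moves with the drawer; axes as the unit's. Inside 175 (x) by 308 mm (y); side and back walls rise 34 mm over the floor, the front 86 mm. Fully out, the rear 11 mm of it stay under the unit's top. Up to four cases stand in it side by side, lengthways along x, and pass under the top with 14 mm to spare
- deck: the rack's sloping cream tray on a fixed black stand; origin at the centre of its upper face, 100 mm above the table; +x up the slope (20 degrees, away from the robot), +z square off the face. Inside 170 (x) by 328 mm (y); walls: 18 mm at the bottom, 26 mm sides, 24 mm back. Wire dividers 6 mm thick, 37 mm high, along x at y = -82, 0, 82 mm: compartments centred at y = -123, -41, 41, 123 mm
- tab_red: red plastic tab, 62 mm wide, clipped over the rack's back wall at the middle of one compartment (its y is that compartment's middle), origin at the middle of its lower edge 122 mm above the table, top at 174 mm; marks the compartment for the red case; fixed; axes level, x and y as the rack's
- tab_blue: blue plastic tab, 62 mm wide, clipped over the rack's back wall at the middle of one compartment (its y is that compartment's middle), origin at the middle of its lower edge 122 mm above the table, top at 174 mm; marks the compartment for the blue case; fixed; axes level, x and y as the rack's
- tab_green: green plastic tab, 62 mm wide, clipped over the rack's back wall at the middle of one compartment (its y is that compartment's middle), origin at the middle of its lower edge 122 mm above the table, top at 174 mm; marks the compartment for the green case; fixed; axes level, x and y as the rack's
- tab_yellow: yellow plastic tab, 62 mm wide, clipped over the rack's back wall at the middle of one compartment (its y is that compartment's middle), origin at the middle of its lower edge 122 mm above the table, top at 174 mm; marks the compartment for the yellow case; fixed; axes level, x and y as the rack's
- case_red: full specimen transport case, red lid and handle, 120 long (x) x 52 wide (y) x 72 mm high, 0.2 to 0.42 kg; origin at the centre of its underside, z up. Box 40 mm high; above the lid a bar handle along x, 80 long x 18 wide x 14 mm high, centred 65 mm above the underside, open beneath, on two 10 mm posts at x = -35 and 35 mm. In the drawer at the start, or absent
- case_blue: full specimen transport case, blue lid and handle, 120 long (x) x 52 wide (y) x 72 mm high, 0.2 to 0.42 kg; origin at the centre of its underside, z up. Box 40 mm high; above the lid a bar handle along x, 80 long x 18 wide x 14 mm high, centred 65 mm above the underside, open beneath, on two 10 mm posts at x = -35 and 35 mm. In the drawer at the start, or absent
- case_green: full specimen transport case, green lid and handle, 120 long (x) x 52 wide (y) x 72 mm high, 0.2 to 0.42 kg; origin at the centre of its underside, z up. Box 40 mm high; above the lid a bar handle along x, 80 long x 18 wide x 14 mm high, centred 65 mm above the underside, open beneath, on two 10 mm posts at x = -35 and 35 mm. In the drawer at the start, or absent
- case_yellow: full specimen transport case, yellow lid and handle, 120 long (x) x 52 wide (y) x 72 mm high, 0.2 to 0.42 kg; origin at the centre of its underside, z up. Box 40 mm high; above the lid a bar handle along x, 80 long x 18 wide x 14 mm high, centred 65 mm above the underside, open beneath, on two 10 mm posts at x = -35 and 35 mm. In the drawer at the start, or absent
- empty_1: returned empty case, the same shape, size and handle as the coloured ones but 0.1 to 0.21 kg, lid and handle plain grey; origin at the centre of its underside. On the rack at the start, or absent
- empty_2: returned empty case, the same shape, size and handle as the coloured ones but 0.1 to 0.21 kg, lid and handle plain grey; origin at the centre of its underside. On the rack at the start, or absent
- empty_3: returned empty case, the same shape, size and handle as the coloured ones but 0.1 to 0.21 kg, lid and handle plain grey; origin at the centre of its underside. On the rack at the start, or absent
- empty_4: returned empty case, the same shape, size and handle as the coloured ones but 0.1 to 0.21 kg, lid and handle plain grey; origin at the centre of its underside. On the rack at the start, or absent
- stamp: self-inking stamp, black and red, 75 x 42 x 74 mm high, stands on the desk far to the robot's right; origin under its middle. Not part of the job
- tape: tape dispenser, black, 150 x 60 x 79 mm, on the desk far to the robot's left; origin under its middle. Not part of the job
- mug: blue mug, 80 mm across, 92 mm high, on the desk far to the robot's right, beyond the stamp; origin under its middle. Not part of the job

How it is judged:
By the outcome, as a careful person would: the job done as asked, in the order asked, and still so for the second after the job is handed in, with the robot touching nothing.
Of case_red, case_blue, case_green, case_yellow only 3 to 4 are there at a start; the rules pass over those that are not, and their reading is None.
Of empty_1, empty_2, empty_3, empty_4 only 1 to 2 are there at a start; the rules pass over those that are not, and their reading is None.
At some moment in a run one of case_red, case_blue, case_green, case_yellow, empty_1, empty_2, empty_3, empty_4 may be knocked a few centimetres aside while the robot is not near it.
Once in a run the grip may slacken for a moment while it holds something.
It also fails if it takes over 210 s, if anything falls off the work surface, if the arm or the gripper's body presses on something with over 40 N, if the wrist force passes 120 N, or if a joint passes its speed limit or range.

## Working session

There is one attempt and no reset: what is moved stays moved. The work goes in short steps, each a Python script; the robot and the scene stay as the last script left them, time stands still between calls to the robot, and variables do not carry over. Pictures are saved under pics/ and viewed, and the job is handed in when it is done.

```bash
mkdir -p pics; ls; python3 - <<'E'
from plant import *
import cv2
from plant import manip, viewer, get_clock, get_joints,get_ee_pos,get_orientation,get_width
print(get_clock(),get_joints(),get_ee_pos(),get_orientation(),get_width())
for n in ("scene","top","wrist"):
    im=viewer.get_image(n); cv2.imwrite(f"pics/a_{n}.png",im[:,:,::-1]); print(n,viewer.calibration(n))
E
```

```text
pics
0.0 [-1.22963116  0.33285206 -0.0646769   1.46093845  0.02159646  1.34991209
 -0.08849951] [222.26074706 583.76047634 243.76760886] [ 1.80881968e-01  9.83504557e-01 -7.01246309e-04 -9.29966857e-05] 0.9991109625003165
scene {'fx': 578.7051742163663, 'fy': 578.7051742163663, 'cx': 315.6919455751011, 'cy': 238.50517851029946, 'xyz': array([1691.72252245,  -12.97349514, 1056.11851616]), 'orientation': array([ 0.64140712,  0.64631699, -0.28794368, -0.29657999])}
top {'fx': 554.5763087583, 'fy': 554.5763087583, 'cx': 326.10612800959757, 'cy': 234.56229894822184, 'xyz': array([ 2.26260464e+02, -1.24099598e+00,  1.66158671e+03]), 'orientation': array([-0.69798759,  0.70850962, -0.07539532,  0.07171458])}
wrist {'fx': 371.64829954431775, 'fy': 371.64829954431775, 'cx': 319.0911166299177, 'cy': 236.6680854219919, 'tool_from_camera': array([[-1.09766540e-03, -9.57412296e-01, -2.88722169e-01,
         7.89715065e+01],
       [ 9.99999348e-01, -1.14192760e-03, -1.51327452e-05,
        -6.27393660e-01],
       [-3.15211538e-04, -2.88721997e-01,  9.57412925e-01,
        -1.39531739e+02],
       [ 0.00000000e+00,  0.00000000e+00,  0.00000000e+00,
         1.00000000e+00]])}
```

View pics/a_scene.png

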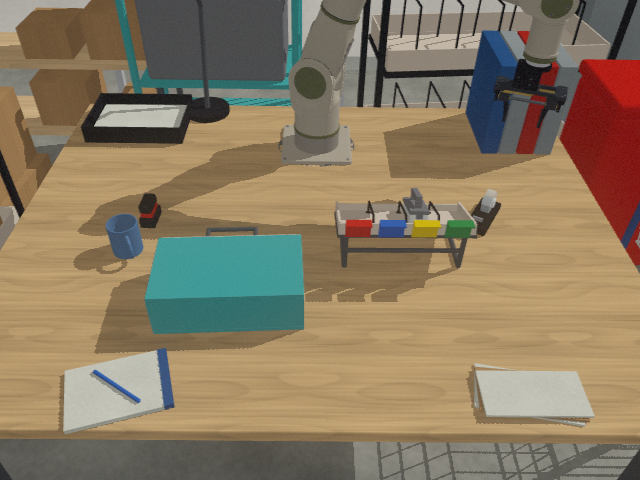

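View pics/a_top.png

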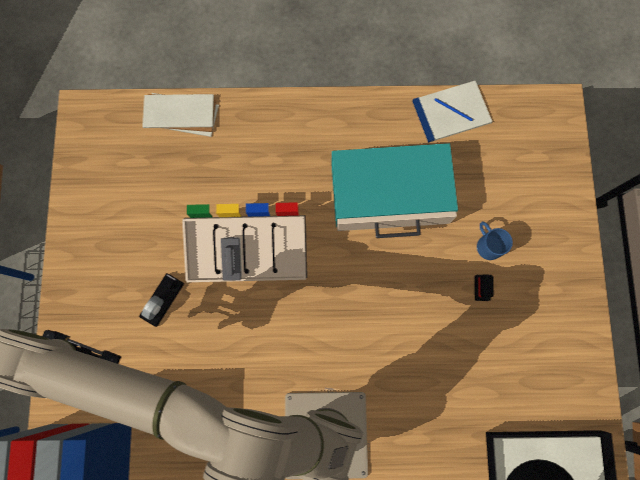

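View pics/a_wrist.png

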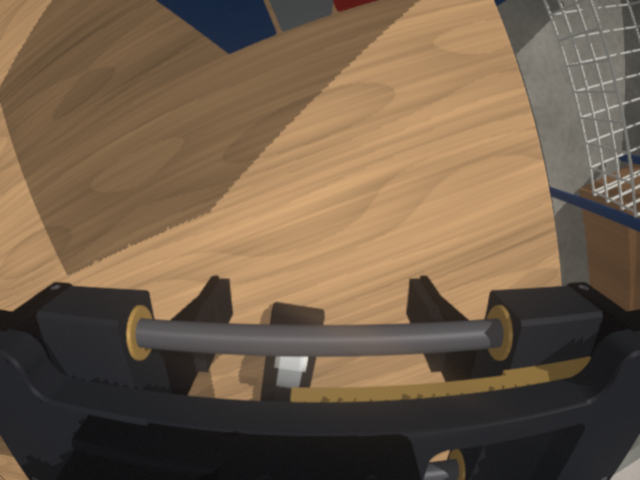

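The top view shows the unit on the right, with its top at about (332–457, 145–218) and its handle at about (398, 234). The rack is on the left at about (183–306, 217–282). One grey empty sits near (231, 257) in the yellow compartment. Tab order from left to right is green, yellow, blue, red.

```bash
cat > h.py <<'E'
import numpy as np, cv2
from scipy.spatial.transform import Rotation as R
from plant import manip, viewer, workorder, get_clock, get_joints, get_ee_pos, get_orientation, get_contact_force, get_width, get_ft_torque
def ray(cam,px,pose=None):
    c=viewer.calibration(cam); u=(px[0]-c['cx'])/c['fx']; v=(px[1]-c['cy'])/c['fy']
    if cam!='wrist':
        d=R.from_quat(c['orientation']).apply([u,v,1]); return np.array(c['xyz']),d/np.linalg.norm(d)
    r=np.hypot(u,v); k=np.sin(r)/r if r>1e-9 else 1
    d=np.array([u*k,v*k,np.cos(r)]); T=c['tool_from_camera']; p,q=pose
    Rw=R.from_quat(q); return Rw.apply(T[:3,3])+p, Rw.apply(T[:3,:3]@d)
def onz(cam,px,z,pose=None):
    o,d=ray(cam,px,pose); return o+d*(z-o[2])/d[2]
def proj(cam,P,pose=None):
    c=viewer.calibration(cam); P=np.atleast_2d(P)
    if cam!='wrist':
        q=R.from_quat(c['orientation']).inv().apply(P-c['xyz']); return np.c_[c['cx']+c['fx']*q[:,0]/q[:,2],c['cy']+c['fy']*q[:,1]/q[:,2]]
    T=c['tool_from_camera'];p,qq=pose
    t=R.from_quat(qq).inv().apply(P-p); q=(t-T[:3,3])@T[:3,:3]
    rr=np.hypot(q[:,0],q[:,1]); th=np.arctan2(rr,q[:,2]); s=c['fx']*th/np.maximum(rr,1e-9)
    return np.c_[c['cx']+q[:,0]*s,c['cy']+q[:,1]*s]
def snap(cam,name):
    pose=(np.array(get_ee_pos()),np.array(get_orientation())); im=viewer.get_image(cam)
    cv2.imwrite(f'pics/{name}.png',im[:,:,::-1]); 
    np.save(f'pics/{name}_pose.npy',np.r_[pose[0],pose[1]]); return im,pose
def load(name):
    a=np.load(f'pics/{name}_pose.npy'); return cv2.imread(f'pics/{name}.png')[:,:,::-1],(a[:3],a[3:])
def comps(im,h0,h1,smin=80,vmin=40,amin=60,smax=255,vmax=255):
    hsv=cv2.cvtColor(np.ascontiguousarray(im),cv2.COLOR_RGB2HSV)
    m=cv2.inRange(hsv,(h0,smin,vmin),(h1,smax,vmax)); cs,_=cv2.findContours(m,cv2.RETR_EXTERNAL,cv2.CHAIN_APPROX_NONE)
    return sorted([c for c in cs if cv2.contourArea(c)>amin],key=cv2.contourArea,reverse=True)
E
python3 - <<'E'
from h import *
for cam in('top','scene'):
    im=cv2.imread(f'pics/a_{cam}.png')[:,:,::-1]
    for n,h0,h1 in(('teal',83,96),('red',0,5),('blue',108,122),('yel',20,30),('green',50,75)):
        for c in comps(im,h0,h1,120,60)[:4]:
            r=cv2.minAreaRect(c); 
            print(cam,n,cv2.contourArea(c),np.round(r[0],1),np.round(r[1],1),round(r[2],1))
            if n=='teal' and cam=='top':
                print([np.round(onz('top',p,120)[:2],1) for p in cv2.boxPoints(r)])
print('handle',onz('top',(398,234.5),94))
im=cv2.imread('pics/a_top.png'); cv2.imwrite('pics/a_crop.png',cv2.resize(im[190:300,170:330],None,fx=5,fy=5,interpolation=cv2.INTER_CUBIC))
im=cv2.imread('pics/a_scene.png'); cv2.imwrite('pics/a_crop2.png',cv2.resize(im[180:280,320:490],None,fx=4.5,fy=4.5,interpolation=cv2.INTER_CUBIC))
E
```

```text
top teal 7953.0 [392.7 180.7] [ 71.9 121.8] 83.8
[array([801.3, -22. ]), array([ 837.1, -380.1]), array([ 619.2, -389. ]), array([585.5, -40.6])]
top red 1272.0 [ 47.7 452.1] [43.1 93. ] 74.1
top red 256.0 [287.  208.5] [13. 22.] 90.0
top blue 851.0 [ 72.8 459. ] [23.2 41.7] 4.2
top blue 249.5 [257.2 209.2] [12.8 22.9] 86.8
top blue 220.5 [423.1 119.3] [44.8  6.4] 69.0
top blue 72.5 [453.3 109.3] [42.1  2.6] 29.4
top yel 270.0 [228.2 210. ] [13.6 24.8] 86.4
top green 238.0 [199. 211.] [12. 24.] 90.0
scene teal 13905.0 [223.6 283.5] [ 95.  158.1] 88.2
scene teal 1195.0 [271.9  61.2] [ 61.  126.6] 46.4
scene teal 1103.5 [142.3  59.5] [123.   56.1] 45.4
scene teal 364.0 [256.  101.5] [68.2  6.7] 1.5
scene red 9809.0 [599.5 149. ] [180.  79.] 90.0
scene red 731.5 [530.5 129.2] [17.3 53.3] 15.9
scene red 397.5 [358.5 228. ] [16. 27.] 90.0
scene red 257.5 [632.5 243.5] [41. 13.] 90.0
scene blue 2317.0 [487.7  95. ] [ 38.7 114.6] 6.5
scene blue 408.0 [164.8 376.3] [56.3  8.9] 82.0
scene blue 386.5 [391.5 228. ] [16. 27.] 90.0
scene blue 163.5 [116.4 385.6] [54.6  3.9] 33.7
scene yel 428.5 [425.5 228.5] [17. 29.] 90.0
scene green 143.0 [461. 225.] [ 8. 26.] 90.0
handle [ 554.88185269 -219.81919      94.        ]
```

View pics/a_crop.png

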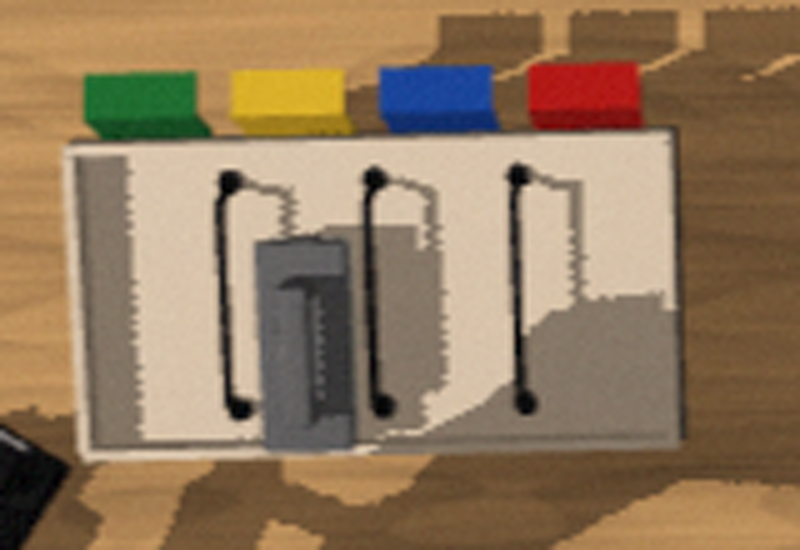

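View pics/a_crop2.png

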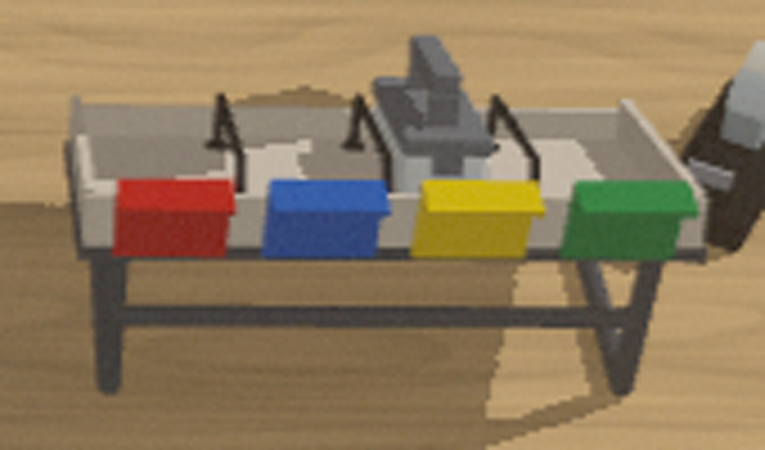

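```bash
cat >> h.py <<'E'
def down(a,tilt=0.,tdir=0.):
    """tool down, tool x at world angle a (rad); jaws along perpendicular"""
    return R.from_matrix(np.array([[np.cos(a),np.sin(a),0],[np.sin(a),-np.cos(a),0],[0,0,-1.]]).astype(float))
E
python3 - <<'E'
from h import *
q=down(np.deg2rad(93)).as_quat()
manip.goto([480,-120,330],q)
manip.pause(0.3)
im,p=snap('wrist','b1'); print(get_clock(),p, get_joints())
im,p=snap('top','b1t')
E
```

```text
3.1667 (array([ 480.0613724 , -119.80559242,  329.97897849]), array([ 6.88219807e-01,  7.25502235e-01, -5.48102584e-05,  2.55831907e-06])) [-0.74639738 -0.04472923  0.8871099   1.69244638  0.03490931  1.4774992
  0.18958389]
```

View pics/b1.png

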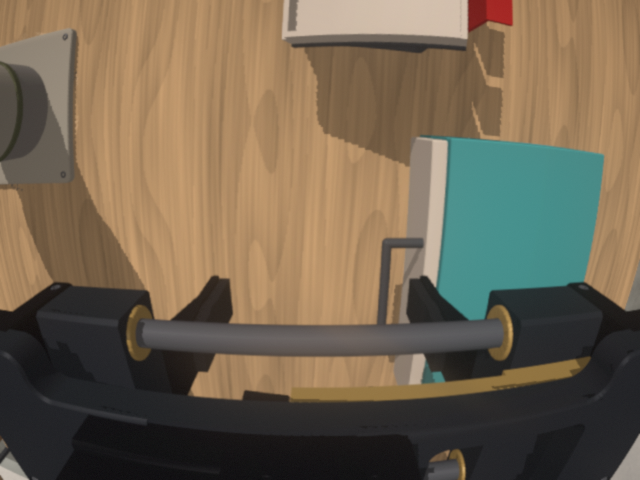

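```bash
python3 - <<'E'
from h import *
im,p=load('b1')
for px in((386,242),(384.5,280),(382,322)): print('bar',onz('wrist',px,94,p))
for n,px in(('TL front',(448,139)),('TLback',(602,155)),('front low',(443,275)),('front',(444,230))): print(n,onz('wrist',px,120,p))
im=cv2.imread('pics/b1.png'); cv2.imwrite('pics/b1c.png',cv2.resize(im[120:340,360:620],None,fx=3,fy=2.7,interpolation=cv2.INTER_CUBIC))
im=cv2.imread('pics/a_top.png'); cv2.imwrite('pics/a_c3.png',cv2.resize(im[130:260,320:470],None,fx=5,fy=4.5,interpolation=cv2.INTER_CUBIC))
E
```

```text
bar [ 553.82768453 -156.51274888   94.        ]
bar [ 557.07813423 -200.71749356   94.        ]
bar [ 560.67287817 -254.43321067   94.        ]
TL front [600.95345822 -41.42739182 120.        ]
TLback [803.63198026 -30.80110345 120.        ]
front low [ 614.67863628 -181.95808246  120.        ]
front [ 607.80426137 -132.80077956  120.        ]
```

View pics/b1c.png

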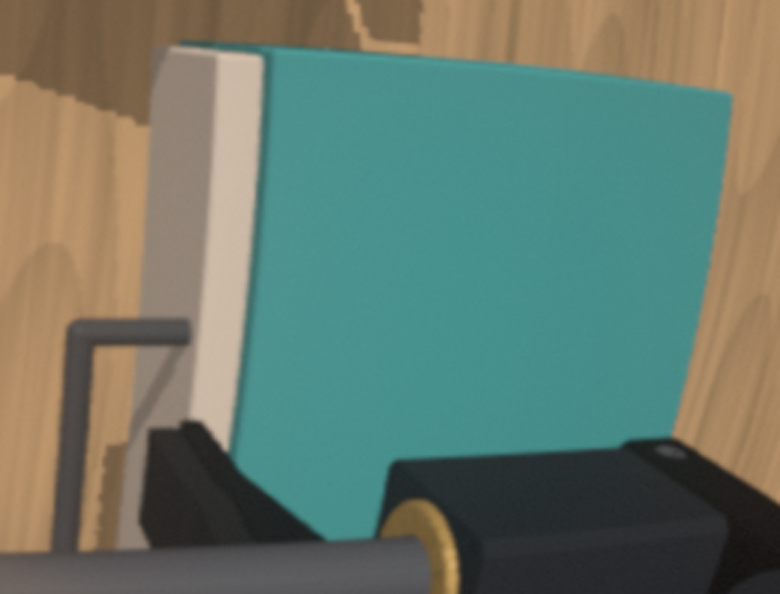

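View pics/a_c3.png

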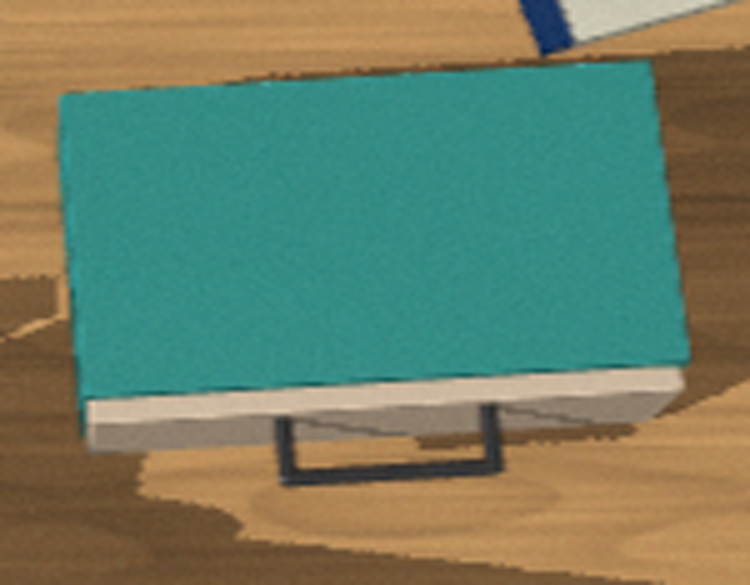

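```bash
python3 - <<'E'
from h import *
im,p=load('b1')
c=lambda x,y:(320+x/5,130+y/4.5)
A=[onz('top',c(*q),120) for q in((62,95),(650,62),(690,362),(85,398))]
print(np.round(A,1)); 
for i,j in((1,0),(2,3)): v=A[j]-A[i]; print(np.linalg.norm(v),np.degrees(np.arctan2(-v[0],v[1])))
for i,j in((3,0),(2,1)): v=A[j]-A[i]; print(np.linalg.norm(v),np.degrees(np.arctan2(v[1],v[0])))
B=[onz('top',c(*q),94) for q in((285,474),(500,463))]; print(B); v=B[0]-B[1];print(np.linalg.norm(v),np.degrees(np.arctan2(-v[0],v[1])),(B[0]+B[1])/2)
d=lambda x,y:(360+x/3,120+y/2.7)
W=[onz('wrist',d(*q),94,p) for q in((80,325),(66,550))]; print(W); v=W[0]-W[1];print(np.degrees(np.arctan2(-v[0],v[1])))
W=[onz('wrist',d(*q),120,p) for q in((262,50),(730,93),(673,435),(238,450))]; print(np.round(W,1))
for i,j in((3,0),(2,1)):v=W[j]-W[i];print(np.degrees(np.arctan2(-v[0],v[1])))
v=W[1]-W[0];print(np.linalg.norm(v),np.degrees(np.arctan2(v[1],v[0])))
E
```

```text
[[ 802.3  -34.1  120. ]
 [ 820.2 -381.   120. ]
 [ 617.5 -391.4  120. ]
 [ 598.9  -43.7  120. ]]
347.2693959236802 2.964191524121626
348.24275792113156 3.0596591644141435
203.61725821345627 2.6899261883487613
203.03467500651578 2.963683701479874
[array([ 553.30663895, -159.01612816,   94.        ]), array([ 558.71549189, -283.68750241,   94.        ])]
124.78865031901218 2.4842128136956125 [ 556.01106542 -221.35181528   94.        ]
[array([ 554.36292566, -154.65367242,   94.        ]), array([ 560.96387377, -256.74727613,   94.        ])]
3.69935780797055
[[ 600.2  -41.   120. ]
 [ 805.8  -29.8  120. ]
 [ 816.7 -187.3  120. ]
 [ 612.9 -195.6  120. ]]
4.676575373878791
3.9466485251524306
205.9100691721741 3.1263906273125173
```

```bash
cat >> h.py <<'E'
UYAW=np.deg2rad(3.2); UX=np.array([np.cos(UYAW),np.sin(UYAW),0]); UY=np.array([-np.sin(UYAW),np.cos(UYAW),0])
H0=np.array([556.5,-221.,94.])
E
python3 - <<'E'
from h import *
q=down(UYAW+np.pi/2).as_quat()
manip.set_gripper(0.42,f_grip=25)
manip.goto(list(H0+[0,0,90]),q)
print(manip.movel(list(H0+[0,0,3]),vel=120,threshold=8),get_ee_pos(),get_contact_force())
manip.set_gripper(0.0,f_grip=30); print('w',get_width()*87,get_contact_force(),get_ee_pos())
s=np.array(get_ee_pos())
print(manip.movel(list(s-UX*172),vel=110,threshold=25)); e=np.array(get_ee_pos()); print(e,np.dot(s-e,UX),get_contact_force(),get_width()*87)
print(get_clock())
E
```

```text
False [ 556.94272919 -221.18663421   97.82755462] [-0.97250489 -0.04055719  0.19409576]
w 9.843215682981093 [ 0.7953931  -0.00266612  1.77521016] [ 556.82307876 -220.95562571   97.19869235]
True
[ 388.78798156 -230.08162187   96.85183909] 168.28251769378727 [ 3.4154063  -2.09040092 -5.35953117] 10.229184692592913
7.975
```

```bash
python3 - <<'E'
from h import *
manip.set_gripper(0.42)
p=np.array(get_ee_pos()); manip.movel(list(p+[0,0,110]),vel=200)
manip.goto([640,-190,380],down(UYAW+np.pi).as_quat()); manip.pause(.2)
snap('wrist','c1'); snap('top','c1t'); print(get_clock(),get_joints(),get_contact_force())
E
```

```text
11.4167 [-0.38362845  0.56086111  1.04396366  1.12357359 -0.48237012  1.69588376
  2.14618538] [-0.89220679 -0.39341997 -0.47402936]
```

View pics/c1.png

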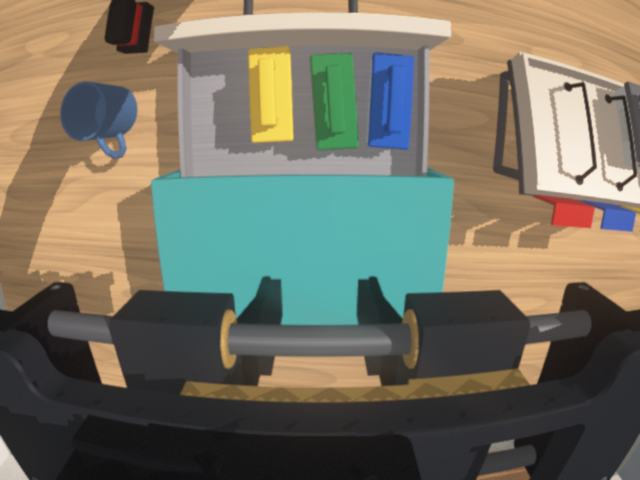

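View pics/c1t.png

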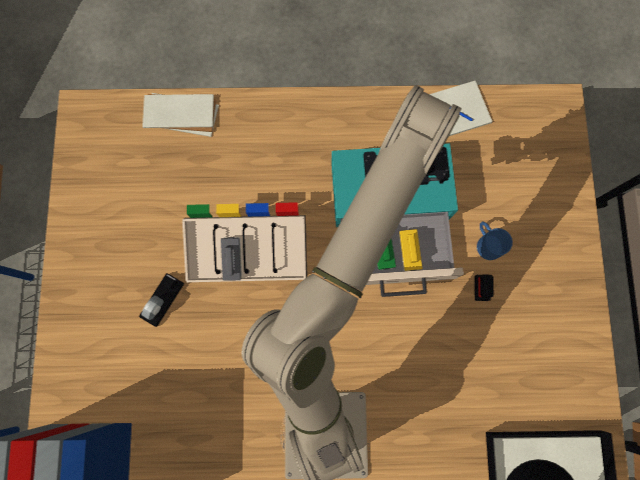

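```bash
python3 - <<'E'
from h import *
im=cv2.imread('pics/c1.png'); cv2.imwrite('pics/c1c.png',cv2.resize(im[30:190,160:460],None,fx=2.6,fy=2.6,interpolation=cv2.INTER_CUBIC))
im=cv2.imread('pics/c1.png'); cv2.imwrite('pics/c1d.png',cv2.resize(im[40:240,490:640],None,fx=3,fy=3,interpolation=cv2.INTER_CUBIC))
E
```

```text
(no output)
```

View pics/c1c.png

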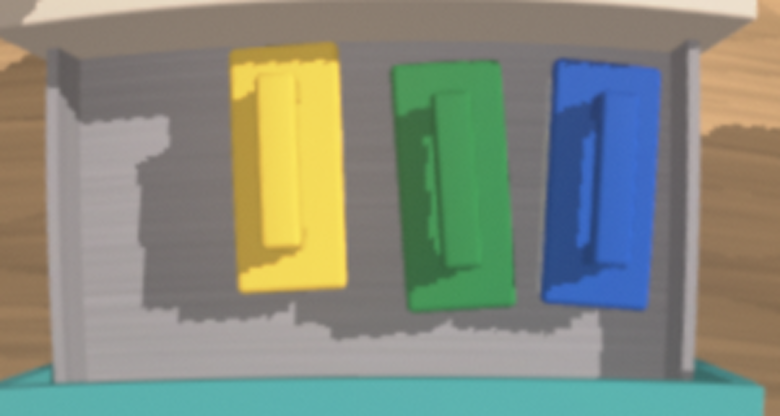

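```bash
python3 - <<'E'
from h import *
im,p=load('c1')
for n,h0,h1 in(('yel',20,32),('green',50,75),('blue',105,122)):
    for c in comps(im,h0,h1,100,50,800)[:2]:
        w=np.array([onz('wrist',q[0],62,p)[:2] for q in c],np.float32)
        r=cv2.minAreaRect(w); b=cv2.boxPoints(r); e=[b[1]-b[0],b[2]-b[1]]; L=max(e,key=np.linalg.norm)
        print(n,np.round(r[0],1),np.round(r[1],1),'yaw',round((np.degrees(np.arctan2(L[1],L[0]))+90)%180-90,1))
c=lambda x,y:(170+x/5,190+y/5)
zs=[153.5,153.5,95.4,95.4]
A=[onz('top',c(*q),z) for q,z in zip(((68,143),(675,130),(682,443),(83,458)),zs)]
print(np.round(A,1))
for i,j in((1,0),(2,3)): v=A[j]-A[i]; print(np.linalg.norm(v),np.degrees(np.arctan2(-v[0],v[1])))
for i,j in((3,0),(2,1)): v=A[j]-A[i]; print(np.linalg.norm(v[:2]),np.degrees(np.arctan2(v[1],v[0])))
print(np.mean(A,0))
for n,q in(('g',(140,74)),('y',(288,69)),('b',(436,66)),('r',(583,62))): print(n,np.round(onz('top',c(*q),174),1))
for n,q in(('d82',(218,190),),('d0',(370,190)),('d-82',(516,190))): print(n,np.round(onz('top',c(*q),100+60*np.sin(.349)+37*np.cos(.349)),1))
E
```

```text
yel [ 520.7 -256.7] [119.5  52.7] yaw 5.0
green [ 526.1 -178.3] [117.5  49.8] yaw 6.9
blue [ 519.9 -108.9] [118.9  51.9] yaw 0.4
[[596.5 385.8 153.5]
 [599.1  46.6 153.5]
 [430.5  45.9  95.4]
 [427.  385.3  95.4]]
339.1623077661896 0.43565749862280817
339.41833018470027 0.5904509867807862
169.53379637206748 0.17388442834596923
168.61583763846167 0.25903563641618305
[513.27844564 215.90465138 124.45      ]
g [630.3 342.2 174. ]
y [632.  260.3 174. ]
b [632.5 178.3 174. ]
r [633.6  96.8 174. ]
d82 [568.  301.  155.3]
d0 [566.8 216.5 155.3]
d-82 [565.6 135.3 155.3]
```

View pics/c1d.png

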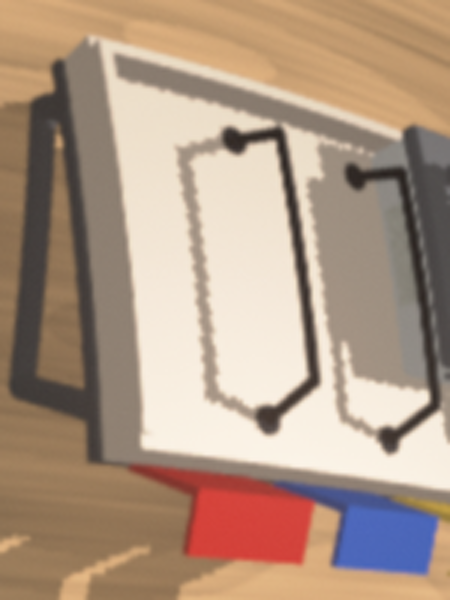

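```bash
cat >> h.py <<'E'
RYAW=np.deg2rad(0.6); D0=np.array([522.,217.,100.]); RD=R.from_euler('z',RYAW)*R.from_euler('y',-np.deg2rad(20))
def deck(l): return D0+RD.apply(l)
def indeck(w): return RD.inv().apply(np.asarray(w)-D0)
QD=(RD*R.from_matrix(np.diag([-1.,1,-1])))
def onplane(cam,px,h,pose=None):
    "ray onto plane h above deck, in deck coords"
    o,d=ray(cam,px,pose); o=indeck(o); d=RD.inv().apply(d); return o+d*(h-o[2])/d[2]
E
python3 - <<'E'
from h import *
manip.goto(list(deck([110,20,250])),QD.as_quat()); manip.pause(.2)
im,p=snap('wrist','d1'); print(get_clock(),p,get_joints())
# predicted features
print(np.round(proj('wrist',[deck(v) for v in([-85,164,26],[-85,-164,26],[85,164,26],[85,-164,26],[0,0,37],[0,82,37],[0,-82,37])],p),0).tolist())
E
```

```text
13.3667 (array([540.15741389, 236.31343246, 372.69278483]), array([-4.32616431e-03,  9.84780836e-01,  6.16382011e-04,  1.73745817e-01])) [-1.75840356 -0.13545128  1.08262205  1.67023816  0.34585267  1.26594821
  0.85725301]
[[463.0, 23.0], [143.0, 29.0], [460.0, 185.0], [148.0, 187.0], [299.0, 95.0], [387.0, 96.0], [214.0, 99.0]]
```

View pics/d1.png

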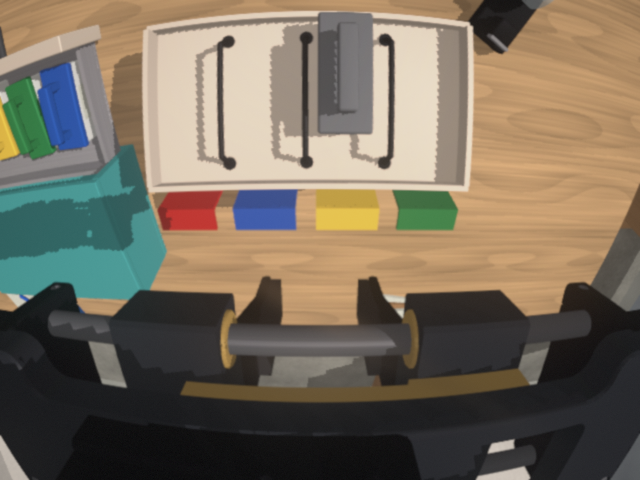

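```bash
python3 - <<'E'
from h import *
c=lambda x,y:(320+x/4.5,180+y/4.5)
for n,a,b in(('r',(113,257),(221,256)),('b',(263,257),(376,257)),('y',(413,257),(528,257)),('g',(564,257),(680,257))):
    A,B=onz('scene',c(*a),122),onz('scene',c(*b),122); print(n,np.round((A+B)/2,1),np.linalg.norm(A-B))
im,p=load('d1')
for q in((220,100),(305,100),(390,100)): print('div wrist',np.round(onplane('wrist',q,37,p),1))
for n,q in(('r',(188.5,229)),('b',(265.5,229)),('y',(347,229)),('g',(427,229))): print(n,np.round(onz('wrist',q,174,p),1),np.round(onz('wrist',q,122,p),1))
for q in((145,27),(473,24),(150,188),(468,188)): print('rim',np.round(onplane('wrist',q,26,p),1))
cv2.imwrite('pics/d1c.png',cv2.resize(cv2.imread('pics/d1.png')[0:240,130:490],None,fx=2.2,fy=2.2,interpolation=cv2.INTER_CUBIC))
E
```

```text
r [616.1 100.8 122. ] 59.28568678014235
b [615.1 184.5 122. ] 62.10459985251522
y [613.6 267.5 122. ] 63.36074234739143
g [612.2 351.1 122. ] 64.07113341516695
div wrist [  1.4 -75.9  37. ]
div wrist [ 4.6  5.2 37. ]
div wrist [ 3.3 85.  37. ]
r [635.1  99.9 174. ] [672.5  76.7 122. ]
b [634.8 182.2 174. ] [672.1 173.2 122. ]
y [634.3 264.2 174. ] [671.5 269.3 122. ]
g [633.4 347.3 174. ] [670.5 366.7 122. ]
rim [ -87.1 -162.1   26. ]
rim [-85.5 175.6  26. ]
rim [  86.4 -161.2   26. ]
rim [ 88.1 173.3  26. ]
```

View pics/d1c.png

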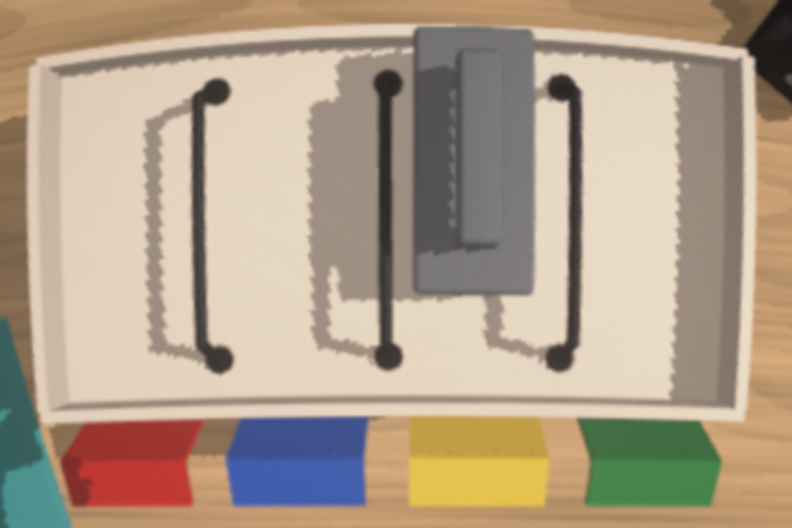

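```bash
sed -i 's/D0=np.array(\[522.,217.,100.\])/D0=np.array([522.,221.3,100.])/' h.py; python3 - <<'E'
from h import *
im,p=load('d1')
c=lambda x,y:(130+x/2.2,y/2.2)
P=np.array([onplane('wrist',c(*q),40,p) for q in((415,29),(534,31),(532,293),(414,292))]); print(np.round(P,1),P.mean(0))
P=np.array([onplane('wrist',c(*q),72,p) for q in((460,48),(500,50),(498,247),(460,243))]); print(np.round(P,1),P.mean(0))
E
```

```text
[[-80.2  13.9  40. ]
 [-80.6  64.4  40. ]
 [ 35.6  63.2  40. ]
 [ 35.7  13.1  40. ]] [-22.3840516  38.6481367  40.       ]
[[-62.1  31.1  72. ]
 [-61.7  46.5  72. ]
 [ 17.5  45.4  72. ]
 [ 16.2  30.8  72. ]] [-22.52170001  38.45084705  72.        ]
```

```bash
cat >> h.py <<'E'
DR=None
def indraw(w): 
    v=np.asarray(w)[:2]-DIN[:2]; return np.array([v@UX[:2],v@UY[:2]])
def draw(lx,ly,z): return np.r_[(DIN+UX*lx+UY*ly)[:2],z]
DIN=np.array([522.,-222.6,22.])
E
python3 - <<'E'
from h import *
im,p=load('c1')
c=lambda x,y:(160+x/2.6,30+y/2.6)
for n,q,z in(('Lwall top inner back',(683,370),56),('Lwall inner front',(687,60),56),('Rw back',(64,375),56),('Rw front',(62,60),56),('floorR',(82,375),22),('floorL',(667,370),22),('front floor',(390,45),22)):
    w=onz('wrist',c(*q),z,p); print(n,np.round(w,1),np.round(indraw(w),1))
for n,w in(('y',(520.7,-256.7)),('g',(526.1,-178.3)),('b',(519.9,-108.9))): print(n,indraw(w))
E
```

```text
Lwall top inner back [607.  -59.6  56. ] [ 94. 158.]
Lwall inner front [452.9 -68.9  56. ] [-60.4 157.3]
Rw back [ 624.6 -367.8   56. ] [  94.3 -150.7]
Rw front [ 465.  -373.4   56. ] [ -65.3 -147.4]
floorR [ 629.2 -370.    22. ] [  98.8 -153.1]
floorL [611.2 -58.5  22. ] [ 98.2 158.8]
front floor [ 451.9 -213.1   22. ] [-69.5  13.4]
y [ -3.20148631 -33.9742621 ]
g [ 6.5664998  44.00205768]
b [  4.25017951 113.63994005]
```

```bash
sed -i 's/DIN=np.array(\[522.,-222.6,22.\])/DIN=np.array([537.,-218.4,22.])/' h.py; cat >> h.py <<'E'
QU=lambda yaw:down(yaw+np.pi).as_quat()
def W(): return round(get_width()*87,1)
E
python3 - <<'E'
from h import *
manip.set_gripper(0.45)
manip.goto(list(deck([-22.5,38.5,140])),QD.as_quat())
print(manip.movel(list(deck([-22.5,38.5,68])),vel=100,threshold=8),get_contact_force())
manip.set_gripper(0.0,f_grip=35); print('w',W(),get_ee_pos())
p=np.array(get_ee_pos()); manip.movel(list(p+[0,0,150]),vel=150); print('w',W(),get_contact_force(),get_clock())
E
```

```text
False [ 0.28087472 -0.61423098 -0.14270201]
w 17.8 [477.19417875 259.56133483 156.34310314]
w 17.5 [-0.64618678  0.64419246 -1.96233659] 16.9667
```

```bash
python3 - <<'E'
from h import *
T=draw(-8,-109,0); q=QU(UYAW)
manip.movel(list(T+[0,0,260]),vel=260,orientation=q); print('w',W(),get_clock(),get_ee_pos())
print(snap('wrist','e1')[1])
manip.movel(list(T+[0,0,100]),vel=150); print('w',W())
print(manip.movel(list(T+[0,0,88]),vel=25,threshold=3),get_ee_pos(),get_contact_force(),'w',W())
snap('wrist','e2'); print(get_clock())
E
```

```text
Traceback (most recent call last):
plant.IKError: the arm cannot follow that straight line within its joint ranges
```

```bash
python3 - <<'E'
from h import *
T=draw(-8,-109,0); q=QU(UYAW)
print(np.round(get_joints(),2)); 
for P in([500,20,330],T+[0,0,260],T+[0,0,91]):
    j=manip.ik(list(P),q); print(np.round(j,2) if j is not None else None)
E
```

```text
[-1.78 -0.25  0.93  1.88  0.49  1.21  0.61]
[-1.77 -0.49  1.27  1.69  0.47  1.61  1.11]
[-0.08  0.39  0.74  1.47 -0.27  1.39  2.3 ]
[-0.08  0.56  0.74  1.66 -0.42  1.09  2.41]
```

```bash
python3 - <<'E'
from h import *
T=draw(-8,-109,0); q=QU(UYAW)
p=np.array(get_ee_pos()); manip.movel(list(p+[0,0,40]),vel=150)
manip.goto(list(T+[0,0,260]),q); print('w',W(),get_clock(),get_ee_pos())
snap('wrist','e1')
manip.movel(list(T+[0,0,100]),vel=150); print('w',W())
print(manip.movel(list(T+[0,0,88]),vel=25,threshold=3),get_ee_pos(),get_contact_force(),'w',W())
snap('wrist','e2'); print(get_clock())
E
```

```text
w 17.5 19.5083 [ 535.96650029 -326.35377849  260.11641203]
w 17.5
True [ 535.52115489 -327.35879589   90.22981952] [-0.3120205   1.96028452  3.56093037] w 17.8
21.25
```

View pics/e2.png

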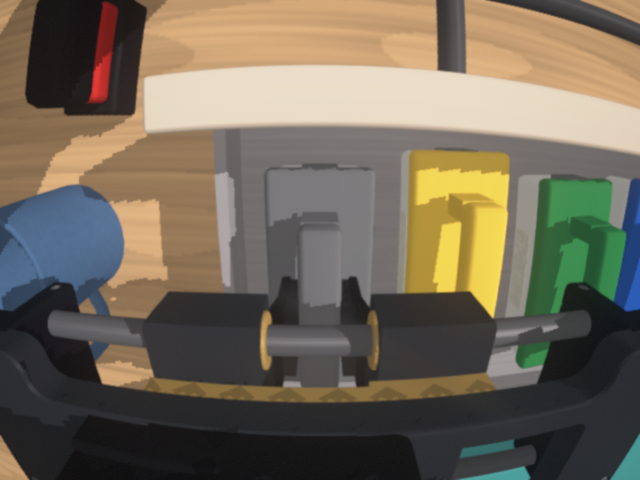

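The grey case stands on the drawer floor, touching at TCP z 90.2, between the right wall and the yellow case. I'll release it, retreat and re-measure.

```bash
cat >> h.py <<'E'
HUE={'yellow':(20,32),'green':(50,75),'blue':(105,122)}
COMP={'green':123,'yellow':41,'blue':-41,'red':-123}
def measure(name):
    im,p=snap('wrist',name); out={}
    for n,(h0,h1) in HUE.items():
        for c in comps(im,h0,h1,100,50,700):
            w=np.array([onz('wrist',q[0],62,p)[:2] for q in c],np.float32)
            r=cv2.minAreaRect(w); s=sorted(r[1]); 
            if not(45<s[0]<58 and 112<s[1]<126): continue
            b=cv2.boxPoints(r); e=[b[1]-b[0],b[2]-b[1]]; L=max(e,key=np.linalg.norm)
            yaw=(np.degrees(np.arctan2(L[1],L[0]))+90)%180-90
            print(n,np.round(r[0],1),np.round(s,1),'yaw',round(yaw,1),'local',np.round(indraw(r[0]),1)); out[n]=(np.array(r[0]),np.deg2rad(yaw))
    return out
def look(name): manip.goto([640,-190,380],QU(UYAW)); manip.pause(.2); return measure(name)
def pick(m):
    (x,y),yaw=m; q=QU(yaw)
    manip.set_gripper(0.45)
    manip.goto([x,y,190],q)
    print('touch',manip.movel([x,y,90],vel=110,threshold=8),get_ee_pos())
    manip.set_gripper(0.0,f_grip=45); print('w',W())
    manip.movel([x,y,300],vel=170); print('lifted w',W(),get_contact_force(),get_clock())
E
python3 - <<'E'
from h import *
manip.set_gripper(0.45); p=np.array(get_ee_pos()); manip.movel(list(p+[0,0,150]),vel=200)
m=look('f1'); print(get_clock(),get_contact_force())
E
```

```text
yellow [ 521.  -256.7] [ 52.6 119.5] yaw 5.0 local [-18.1 -37.3]
green [ 526.4 -178.4] [ 49.7 117.7] yaw 7.1 local [-8.4 40.6]
blue [ 520.2 -108.9] [ 51.9 118.8] yaw 0.5 local [-10.7 110.2]
23.9917 [ 0.1091011  -0.12625007  0.69463878]
```

View pics/f1.png

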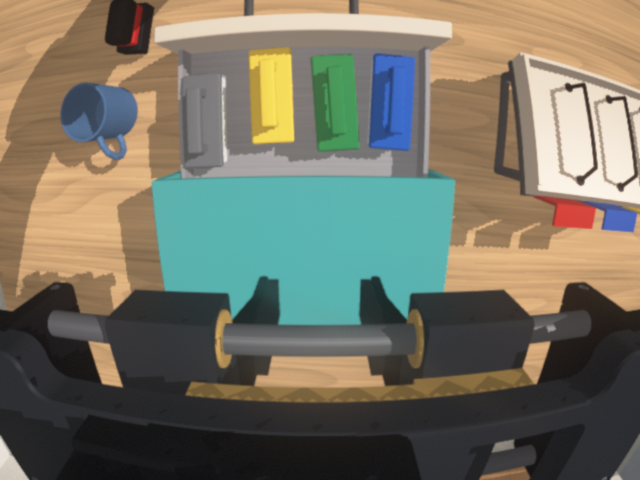

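```bash
python3 - <<'E'
from h import *
im=cv2.imread('pics/f1.png'); cv2.imwrite('pics/f1c.png',cv2.resize(im[30:190,160:320],None,fx=4,fy=3.7,interpolation=cv2.INTER_CUBIC))
im,p=load('f1')
c=lambda x,y:(160+x/4,30+y/3.7)
for q in((185,75),(225,73),(227,165),(184,165)):
    w=onz('wrist',q,62,p);print(np.round(w,1),np.round(indraw(w),1))
E
```

```text
[ 494.3 -368.2   62. ] [ -51.  -147.2]
[ 493.6 -315.4   62. ] [-48.8 -94.4]
[ 609.6 -309.    62. ] [ 67.5 -94.5]
[ 610.4 -366.9   62. ] [  65.  -152.4]
```

View pics/f1c.png

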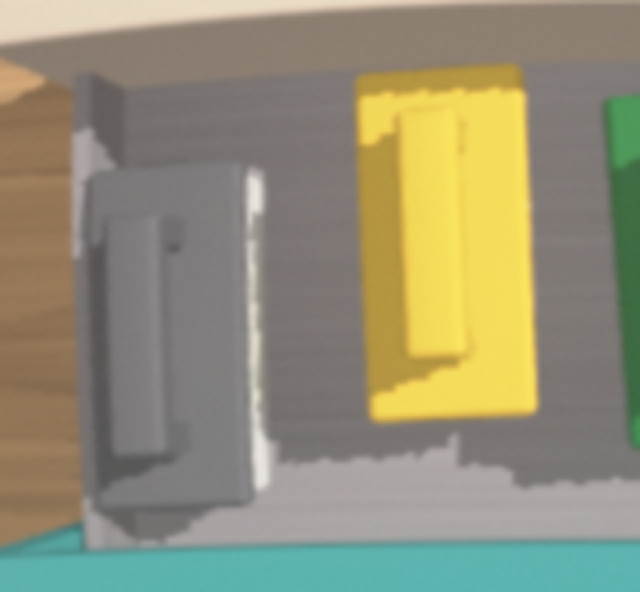

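```bash
cat >> h.py <<'E'
def place(n,x=-20):
    y=COMP[n]; Q=QD.as_quat()
    manip.goto(list(deck([x,y,68])+[0,0,140]),Q); print('w',W(),get_ee_pos(),get_clock())
    if W()<15: raise SystemExit('lost')
    manip.movel(list(deck([x,y,76])),vel=140)
    print('touch',manip.movel(list(deck([x,y,64])),vel=25,threshold=4),np.round(indeck(get_ee_pos()),1),get_contact_force(),W())
def release():
    manip.set_gripper(0.45); p=np.array(get_ee_pos()); manip.movel(list(p+RD.apply([0,0,45])),vel=120); p=np.array(get_ee_pos()); manip.movel(list(p+[0,0,120]),vel=250)
E
python3 - <<'E'
from h import *
pick((np.array([521,-256.7]),np.deg2rad(5.0)))
place('yellow')
snap('wrist','g1'); print(get_clock())
E
```

```text
touch False [ 521.41345968 -257.00820538   90.69891059]
w 17.2
lifted w 17.3 [-0.2405938   0.42396846 -3.60913175] 28.1083
w 17.5 [480.13318971 260.73922097 296.93766059] 29.9917
touch True [-19.7  41.1  67.6] [-1.68646637 -0.51080037  5.60515521] 17.6
31.5417
```

View pics/g1.png

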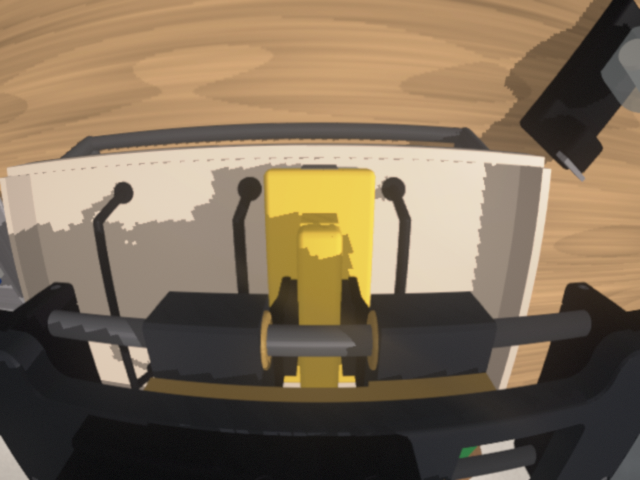

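Yellow is centred between its dividers and seated at 67.6 mm. I'll release it and go on to green.

```bash
python3 - <<'E'
from h import *
release()
m=look('h1'); pick(m['green']); place('green'); snap('wrist','h2'); print(get_clock())
E
```

```text
green [ 526.4 -178.5] [ 50.1 117.9] yaw 7.0 local [-8.4 40.5]
blue [ 520.2 -108.9] [ 52.1 118.9] yaw 0.2 local [-10.7 110.3]
touch False [ 526.79079567 -178.68813847   90.61430965]
w 17.7
lifted w 17.8 [ 0.12601588 -0.65196986 -2.26098328] 39.4917
w 17.4 [479.39976359 342.65048019 296.82432731] 41.3917
touch True [-19.7 123.4  67.7] [-2.30293252 -1.37217914  5.65102175] 17.4
42.9417
```

View pics/h2.png

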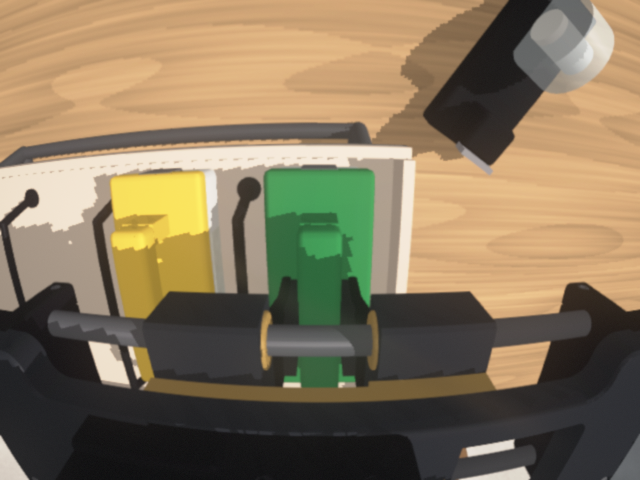

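View pics/h1.png

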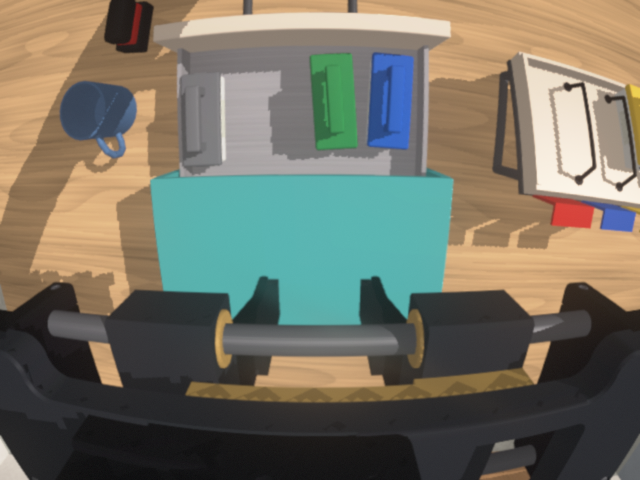

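```bash
python3 - <<'E'
from h import *
release()
m=look('i1'); pick(m['blue']); place('blue'); snap('wrist','i2'); print(get_clock())
im=cv2.imread('pics/i1.png'); cv2.imwrite('pics/i1c.png',cv2.resize(im[30:190,160:460],None,fx=2.6,fy=2.6,interpolation=cv2.INTER_CUBIC))
E
```

```text
blue [ 520.1 -109. ] [ 52.  118.9] yaw 0.4 local [-10.7 110.2]
touch False [ 520.59070739 -109.13178498   90.59957739]
w 17.6
lifted w 17.2 [-0.04469505 -0.48314656 -2.96364183] 51.2083
w 17.8 [480.72973923 178.51421309 296.54457149] 52.3333
touch True [-19.7 -40.3  67.7] [-0.61084756  2.28132623  4.94533223] 17.3
53.875
```

View pics/i2.png

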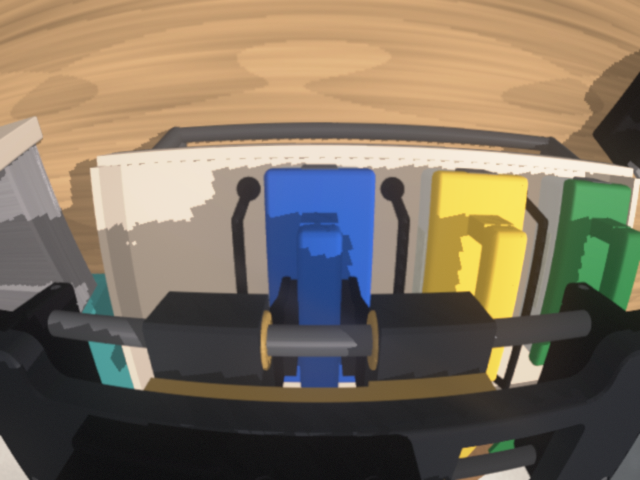

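View pics/i1c.png

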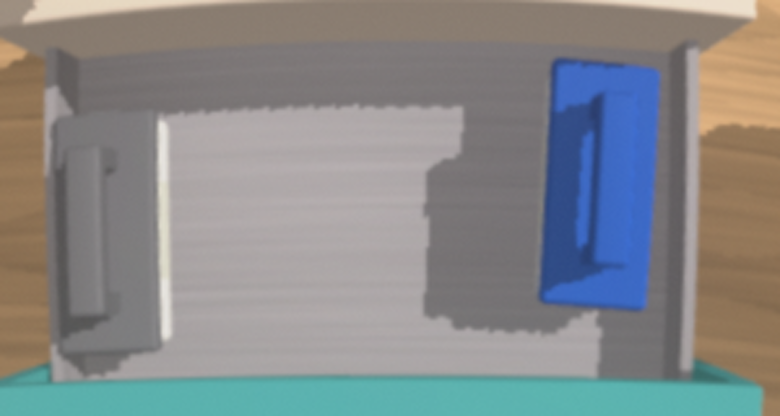

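Blue is seated between its dividers. I'll release it and inspect the grey case and the rack before shutting the drawer.

```bash
python3 - <<'E'
from h import *
release()
manip.goto(list(deck([110,0,250])),QD.as_quat()); manip.pause(.2); snap('wrist','j1')
manip.goto([630,-325,300],QU(UYAW)); manip.pause(.2); im,p=snap('wrist','j2'); print(get_clock(),p)
E
```

```text
58.725 (array([ 630.5059422 , -323.99842586,  300.33206861]), array([-2.86569077e-02,  9.99589258e-01,  7.41447853e-05,  3.02532933e-04]))
```

View pics/j1.png

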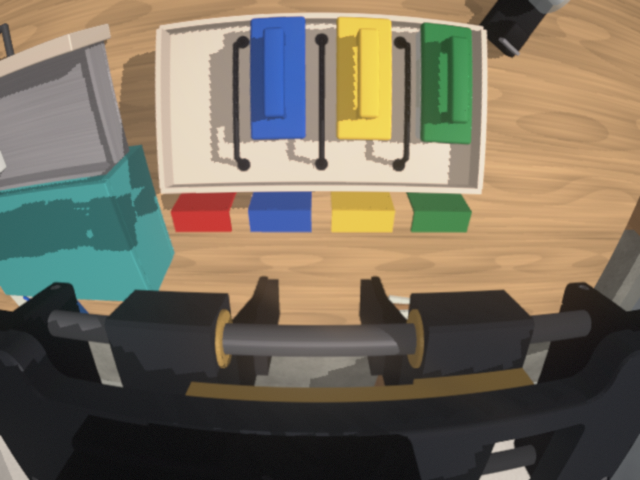

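View pics/j2.png

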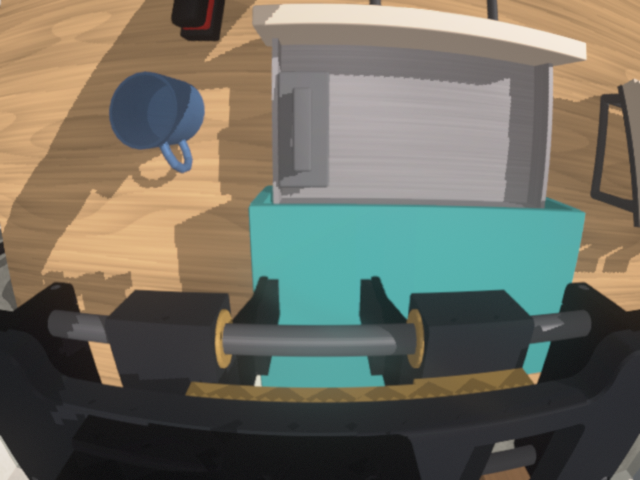

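The rack check shows all three cases flat in their own compartments, and the grey case upright against the drawer's right wall. Next I'll grip the bar again and push the drawer shut.

```bash
python3 - <<'E'
from h import *
q=down(UYAW+np.pi/2).as_quat()
Hc=np.array([388.8,-230.08,97.])
manip.set_gripper(0.42)
manip.goto(list(Hc+[0,0,120]),q)
print(manip.movel(list(Hc),vel=120,threshold=8),get_ee_pos())
manip.set_gripper(0.0,f_grip=30); print('w',W())
s=np.array(get_ee_pos())
print(manip.movel(list(s+UX*150),vel=80,threshold=25),get_contact_force())
print(manip.movel(list(s+UX*178),vel=40,threshold=15)); e=np.array(get_ee_pos()); print(e,(e-s)@UX,get_contact_force(),W(),get_clock())
E
```

```text
False [ 389.24961311 -230.29228008   97.61486388]
w 9.8
False [ 0.02628203 -2.5631645   2.8527796 ]
True
[ 558.64833044 -220.93899949   97.06224802] 169.99007479160437 [-3.214702    0.56693229  7.7297558 ] 10.1 64.9833
```

```bash
python3 - <<'E'
from h import *
manip.set_gripper(0.40); p=np.array(get_ee_pos()); manip.movel(list(p+[0,0,150]),vel=150)
manip.goto([480,-120,330],down(np.deg2rad(93)).as_quat()); manip.pause(.2); im,p=snap('wrist','k1')
manip.goto_joints([-1.23,0.332,-0.065,1.46,0.022,1.35,-0.088]); manip.pause(.3)
snap('top','k2'); snap('scene','k3'); print(get_clock(),get_contact_force())
A=cv2.imread('pics/k2.png')[130:310,130:530]; B=cv2.imread('pics/a_top.png')[130:310,130:530]
cv2.imwrite('pics/k4.png',cv2.resize(np.vstack([A,B]),None,fx=1.65,fy=1.65))
E
```

```text
70.85 [-0.35828198  1.1947216  -0.88686831]
```

View pics/k1.png

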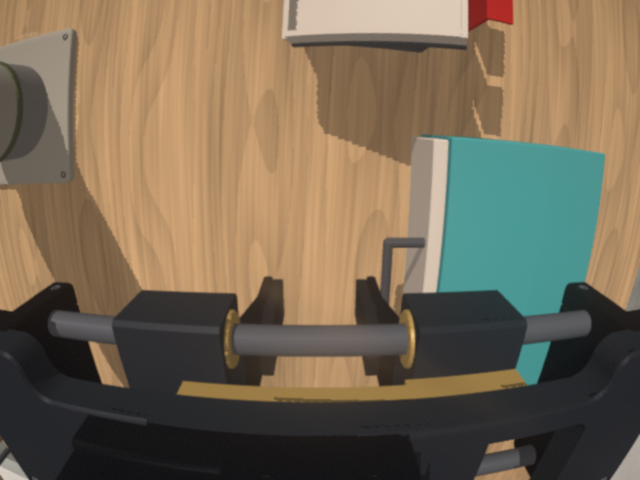

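View pics/k4.png

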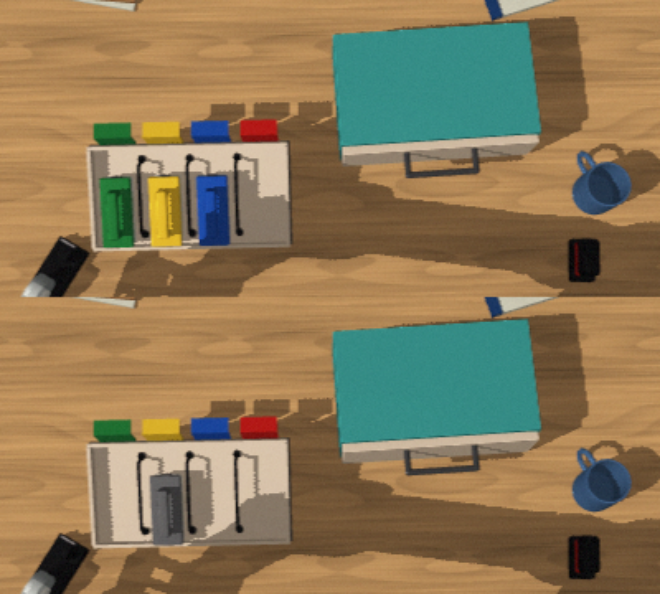

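View pics/k3.png

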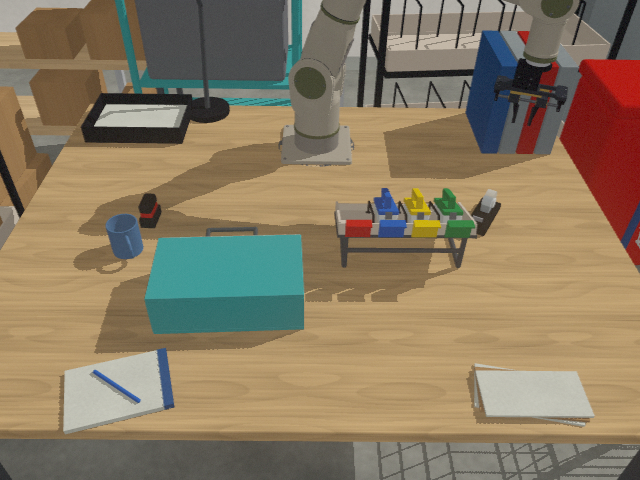

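```bash
python3 - <<'E'
from h import *
workorder.close_job(); print(get_clock())
E
```

```text
the job is handed in; nothing more can be done
the job is handed in; nothing more can be done
```

The job is done and handed in at about 71 s of the 210 s allowed. The single grey empty is in the drawer, the yellow, green and blue cases lie in their own compartments, and the drawer is shut. No red case was there, so the red compartment is empty.

**Last checks:**
- **Rack:** the wrist, top and scene pictures show all three cases flat and lengthways between the dividers under their own tabs. In the top view the blue case sits about 2° askew.
- **Drawer:** it travelled 170.0 mm back to its stop. Its front and handle match the starting pictures to within about 2 px.
- **Stamp, tape dispenser and mug:** they look unmoved in the before and after pictures.

**Disagreements:**
- **Grey case shift:** it was about 15 mm from where I had set it down when I next looked, against the drawer's right wall. That was probably the announced knock. It still stood upright in the pictures before shutting, so I left it; I couldn't see inside once the drawer was closed.
- **Rack position:** the three cameras differed by up to about 7 mm sideways, so I used a value between them. The cases landed centred.

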